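# Push the worn bearing out of a castor wheel

### The job

Push the worn bearing out of the small castor wheel that still has one: set that wheel, bearing side up, over the upright steel post of the knock-out block so that the post comes up through the axle bore, and press the wheel down fully home on the collar, so that the post lifts the bearing clear of its tight seat. Feel for the bore and press gently, for the wheel's hub is brittle; then lay the freed bearing flat in the wooden tray, leaving the wheel down on the block and the other things on the bench where they are.

Things in the scene. Friction and masses are not known exactly. Their poses are not given: they have to be found in the camera images.
- wheel_center (a point): Castor wheel with the bearing in it, lying flat on the bench, bearing side up: grey plastic hub, black rubber tyre, 62 mm across, 34 mm high as it lies, 0.15 to 0.23 kg. The point is its centre, 17 mm above its underside; z is the axle. Grip the tyre across its diameter. The hub is brittle: the wheel or bearing may press on the block or its post with less than 40 N.
- wheel_bore (a point): Mouth of this wheel's axle bore, in the middle of its underside. The bore, 17 mm across with a sharp edge, runs up 19 mm; there it opens into the bearing seat, 32 mm across and 15 mm deep, open at the top.
- bearing_center (a point): Steel ball bearing, 30 mm across, 14 mm high, 8 mm hole, 0.06 kg. The point is its centre; z is its axis. At the start it sits in the wheel's seat, its top 1 mm below the wheel's face (centre 26 mm above the wheel's underside), gripped by three sprung ribs: pushing it up takes 8 to 18 N all the way until it has risen 12 mm; then it is free.
- block: Knock-out block, fixed to the bench: pine block 130 x 80 x 38 mm (its x, y, z), origin in the middle of its underside; on it a steel support collar 50 mm outside, 29 mm inside, 10 mm high, and inside this a rigid upright steel post, 14 mm thick, its top 2 mm tapering to a flat tip 11 mm across, 33 mm above the collar.
- seat (a point): Centre of the collar's top face, 48 mm above the bench. The post's axis stands 6 mm OFF this point, to a side that differs from start to start and is not reported: look or feel for it. The wheel has 1.5 mm play on the post. With the wheel home on the collar (its centre 17 mm above this point) the bearing stands loose on the post's tip, 13 mm of it proud of the wheel.
- tray_floor (a point): Low wooden tray for old bearings, fixed: the point is the middle of its inner floor, 6 mm above the bench. Inside 160 mm along its own x, 98 mm along its own y; walls 46 mm above the bench, about 20 mm thick.
- old_bearing_center (a point): A like bearing that was taken out before, lying in the tray about 55 mm from its middle toward the tray's own -x; centre 7 mm above the tray's floor. Set the other clear of it.
- bare_wheel_center (a point): The same kind of wheel, already without its bearing (empty seat), lying flat on the bench near the other; leave it. The two wheels may lie in either place. The point is its centre, 17 mm above the bench.
- pot_small: Small white plastic pot, 37 mm across, 20 mm high; bystander, origin in its underside.
- pot_large: White plastic pot, 45 mm across, 34 mm high; bystander, origin in its underside.
- tape_measure: Tape measure, 61 x 76 x 66 mm high; bystander, origin in its underside.

How it is judged:
On the way, in this order (a step that is already met when the one before it is completed fails the run):
1. the wheel is over the post, the post inside its bore, the bearing still in its seat (horizontal distance between wheel_center and seat below 0.009 m and angle between wheel_center's own z axis and vertical below 0.15 rad and z of wheel_center in the frame of seat below 0.045 m and z of bearing_center in the frame of wheel_center below 0.0125 m and horizontal distance between bearing_center and wheel_center below 0.004 m), for 0.05 s.
2. the wheel is fully home on the collar and the bearing stands clear of its seat on the post (horizontal distance between wheel_center and seat below 0.009 m and angle between wheel_center's own z axis and vertical below 0.15 rad and z of wheel_center in the frame of seat below 0.019 m and z of bearing_center in the frame of wheel_center above 0.0205 m and horizontal distance between bearing_center and wheel_center below 0.006 m), for 0.2 s.
At the end, for the whole second after the job is handed in: The bearing lies flat (within 0.2 rad) and at rest on the floor of the tray (centre within 70 mm along and 40 mm across of its middle, no more than 12 mm above the floor), and the wheel stays upright over the post, fully home on the collar (within 2 mm), at rest (horizontal distance between wheel_center and seat below 0.009 m and angle between wheel_center's own z axis and vertical below 0.15 rad and z of wheel_center in the frame of seat below 0.019 m and x of bearing_center in the frame of tray_floor between -0.07 and 0.07 m and y of bearing_center in the frame of tray_floor between -0.04 and 0.04 m and z of bearing_center in the frame of tray_floor below 0.012 m and angle between bearing_center's own z axis and vertical below 0.2 rad and linear speed of each of bearing, wheel below 0.02 m/s); the robot touches nothing.
It fails at once if the wheel or the bearing is pressed against the block or its post with more than 40 N (contact force between any of wheel, bearing and block above 40 N).
It fails at once if the freed bearing is dropped or flung (faster than 0.7 m/s, clear of the wheel and out of the gripper) (linear speed of bearing above 0.7 m/s and distance between bearing_center and wheel_center above 0.05 m and contact force between bearing and the fingers below 0.2 N).
It fails at once if a bystander is moved more than 30 mm (distance of any of bare_wheel_center, pot_small, tape_measure from where it was at the start of the episode above 0.03 m).
It also fails if it takes over 67 s, if anything falls off the work surface, if the arm or the gripper's body presses on something with over 40 N, if the wrist force passes 120 N, or if a joint passes its speed limit or range.

### The arm

A 6-joint arm with a two-finger parallel gripper is mounted at the origin on a cart in front of the work surface, level with it; the furniture and walls round the work are solid. World frame = base frame: x ahead of the robot, y to its left, z up, the work surface at z = 0. Lengths are in m, angles in rad, forces in N, time in s.
With the tool pointing down it reaches from about 0.275 to 0.875 m from the base axis. Payload 12.5 kg.
Tool frame: the origin (TCP) lies on the centre line of the jaws, within the pads' length; the fingertips stand nose_length ahead of it and the grasp point (between the pads) lies 3 mm ahead of it (nose_length is the distance from the TCP to the fingertips, in m); y points along the fingers, x is the direction in which the jaws open and shut, and the axes are right-handed (so a half turn about y gives the same grasp; the last joint's range is limited). The gripper opens to 85 mm and grips with 20 to 120 N. Pads are 22 mm wide; open, the fingers measure 114 mm over their backs; the gripper's body (76 mm by 85 mm) begins 54 mm behind the grasp point. The pads swing forward as they close: fully open they stand 13 mm farther back than shut.
Start: joints at [1.203, 0.351, 1.652, -0, 1.139, -0.085], TCP at [0.153, 0.528, 0.253] pointing down, gripper open.
Joint ranges: [-2.75, 2.75], [-0.79, 2.1], [0.01, 2.65], [-1.57, 4.71], [0.07, 3.14], [-2.87, 2.87]. Speed limits (rad/s): [2.22, 2.22, 2.79, 3.14, 3.14, 3.14].

### API

Orientations are given as a 3x3 rotation matrix whose columns are the frame's x, y, z axes.
In Python, from bench import move_to, move_linear, move_joints, command_gripper, dwell, solve_ik, state, read_camera, Unreachable, hand_in, nose_length gives the robot as it stands. Calls block until the motion is done:
- move_to(position, orientation): joint-space move of the TCP to a pose.
- move_linear(position, v=0.15, attitude=None): straight line of the TCP; attitude=None keeps the orientation; v is the mean speed in m/s.
- move_joints(angles): joint-space move.
- command_gripper(opening): finger opening in m; the grip force is fixed at half the most; returns when the fingers have stopped.
- dwell(seconds).
- solve_ik(position, orientation): joint angles nearest the present ones, or None.
- state(): the state.
- read_camera(name): name is "scene" or "top"; returns a dict with "frame" (384x512x3 uint8, blue, green, red), "depth" (384x512 float32, m along the optical axis (not along the pixel's ray), 0 where there is no reading), "fx", "fy", "cx", "cy" (pixels), "extrinsics" (4x4, takes a point from camera to world coordinates). Camera axes: x right, y down, z forward; pixel columns grow to the right and rows downward; lengths in m; the calibration is good to about 2 mm. A picture is of the moment at which its call begins.
A pose or a line that the arm cannot do raises Unreachable and nothing moves.
- hand_in(): hands the job in, once; it reports no verdict.
The state is a dict: "clock": time; "q": joint angles; "joint_velocities": joint speeds; "tau": joint torques, N m; "position": TCP position; "tool_rot": TCP orientation; "wrist_force": force on the tool from outside, world axes, zero at the start; "torque": the same for the moment, N m; "grip_width": finger opening in m.
Only numpy, scipy, OpenCV 4.12 (cv2) and the standard library are available. Lean on these libraries where they do the work, as an engineer would, in place of code of your own. Each camera call takes 0.05 s, during which the arm holds its last target.

## Working session

There is one attempt and no reset: what is moved stays moved. The work goes in short steps, each a Python script; the robot and the scene stay as the last script left them, time stands still between calls to the robot, and variables do not carry over. Pictures are saved under pics/ and viewed, and the job is handed in when it is done.

```bash
mkdir -p pics; ls; cat > h.py <<'E'
import numpy as np, cv2
from bench import *
def snap(n,f):
    c=read_camera(n); cv2.imwrite(f"pics/{f}.png",c["frame"]); np.savez(f"pics/{f}.npz",**c); return c
def cloud(c):
    h,w=c["depth"].shape; u,v=np.meshgrid(np.arange(w),np.arange(h)); d=c["depth"]
    P=np.stack([(u-c["cx"])/c["fx"]*d,(v-c["cy"])/c["fy"]*d,d],-1); T=c["extrinsics"]
    W=P@T[:3,:3].T+T[:3,3]; W[d==0]=np.nan; return W
def ray(c,u,v,z):
    T=c["extrinsics"]; d=T[:3,:3]@np.array([(u-c["cx"])/c["fx"],(v-c["cy"])/c["fy"],1]); o=T[:3,3]
    return o+d*(z-o[2])/d[2]
E
python3 - <<'E'
from h import *
for n in("scene","top"):
    c=snap(n,n+"0"); print(n,c["extrinsics"].round(3).tolist(),c["fx"],c["cx"],c["cy"])
s=state(); print(s, nose_length if not callable(nose_length) else nose_length())
E
```

```text
pics
scene [[0.497, -0.63, 0.597, -0.29], [-0.868, -0.368, 0.334, -0.435], [0.009, -0.684, -0.729, 1.157], [0.0, 0.0, 0.0, 1.0]] 486.6733327066509 254.51006641159447 197.10842876254125
top [[-0.011, -0.985, 0.174, 0.355], [-1.0, 0.012, 0.006, 0.029], [-0.008, -0.174, -0.985, 1.38], [0.0, 0.0, 0.0, 1.0]] 369.5001140783918 252.68043527254724 195.0499748123765
{'clock': 0.1, 'q': array([ 1.20343823e+00,  3.51196917e-01,  1.65238237e+00,  2.65004099e-05,
        1.13907065e+00, -8.45926525e-02]), 'joint_velocities': array([-0.00086361, -0.00213975, -0.00305785,  0.00179337,  0.00021523,
       -0.00020728]), 'tau': array([ 6.45356886e-04, -5.06837833e+01, -2.91878593e+01, -8.94881191e-05,
        2.59505578e-03,  1.17890806e-05]), 'position': array([0.1533225 , 0.52790764, 0.25279579]), 'tool_rot': array([[ 2.79022779e-01, -4.02187076e-04, -9.60284399e-01],
       [ 9.60283907e-01, -9.78095611e-04,  2.79023046e-01],
       [-1.05146942e-03, -9.99999441e-01,  1.13302821e-04]]), 'wrist_force': array([ 0.14849754,  0.30482105, -0.6622747 ]), 'torque': array([ 0.02165548, -0.04181257, -0.01812222]), 'grip_width': 0.08524729563212832} 0.022
```

View pics/scene0.png

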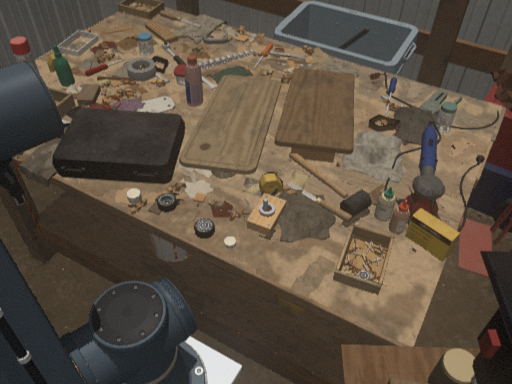

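View pics/top0.png

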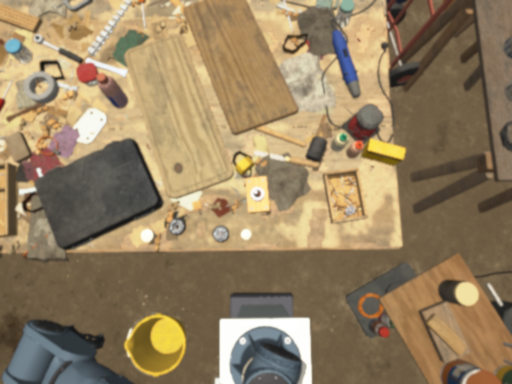

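```bash
python3 - <<'E'
import cv2,numpy as np
s=cv2.imread("pics/scene0.png");t=cv2.imread("pics/top0.png")
def z(i,x,y,w,h,k):return cv2.resize(i[y:y+h,x:x+w],None,fx=k,fy=k,interpolation=cv2.INTER_CUBIC)
cv2.imwrite("pics/a.png",z(s,120,165,280,140,2.85))
cv2.imwrite("pics/b.png",z(t,135,150,240,100,3.33))
E
```

```text
(no output)
```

View pics/a.png

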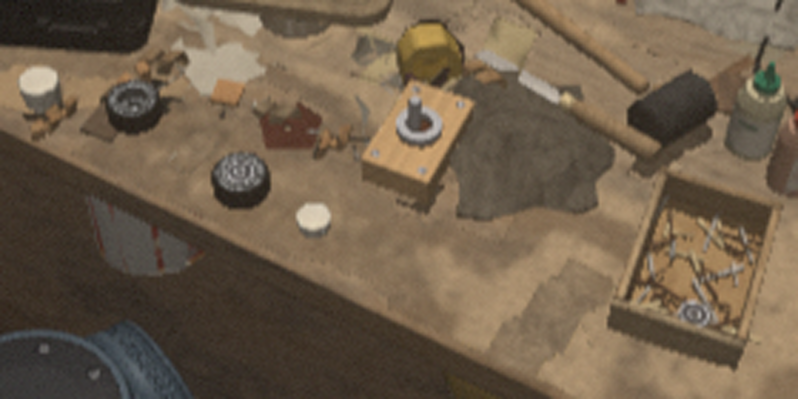

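View pics/b.png

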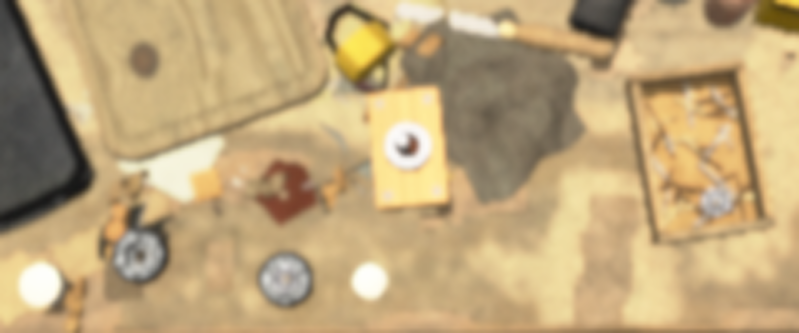

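```bash
python3 - <<'E'
from h import *
import numpy as np
C={n:dict(np.load(f"pics/{n}0.npz")) for n in("scene","top")}
for n in C:
    c=C[n]; W=cloud(c)
    X=W[...,0];Y=W[...,1];Z=W[...,2]
    # approximate areas
    c0={"wheel":ray(C["top"],221,233.5,0.034),"block":ray(C["top"],257.5,194,0.048),"tray":ray(C["top"],344.5,197,0.02),"bare":ray(C["top"],177,227,.034),"pot":ray(C["top"],246,235,.02)}
    for k,p in c0.items():
        r={"block":.08,"tray":.13}.get(k,.045)
        m=(np.hypot(X-p[0],Y-p[1])<r)
        print(n,k,p.round(3),m.sum(),np.nanpercentile(Z[m],[5,25,50,75,90,97,99.5]).round(3))
        if k in("wheel","bare"):
            mm=m&(Z>.025)&(Z<.045); print("  mean",X[mm].mean().round(4),Y[mm].mean().round(4),(X[mm].min()+X[mm].max())/2,(Y[mm].min()+Y[mm].max())/2)
        if k=="block":
            for lo,hi in((.033,.042),(.0445,.053),(.06,.1)):
                mm=m&(Z>lo)&(Z<hi); print("  ",lo,mm.sum(),X[mm].mean().round(4),Y[mm].mean().round(4),X[mm].min(),X[mm].max(),Y[mm].min(),Y[mm].max(),Z[mm].max())
E
```

```text
scene wheel [0.452 0.154 0.034] 832 [-0.723 -0.654  0.004  0.03   0.033  0.035  0.038]
  mean 0.4505 0.1525 0.45118668429262293 0.15375203843972451
scene block [0.594 0.019 0.048] 2907 [-0.641 -0.633  0.003  0.035  0.04   0.047  0.076]
   0.033 648 0.5904 0.0143 0.5277154535426369 0.662448910592284 -0.052542466479798045 0.062272358965023644 0.04199863524777081
   0.0445 101 0.5917 0.0179 0.5319672737017693 0.6278013319241773 -0.004735902821477178 0.042601194832285694 0.05188907449270497
   0.06 31 0.5944 0.0238 0.5863775317788009 0.6020711795455677 0.017398555449705366 0.03250280937149069 0.0831482402978847
scene tray [ 0.583 -0.305  0.02 ] 7570 [-0.641 -0.629  0.004  0.01   0.036  0.046  0.049]
scene bare [0.477 0.315 0.034] 699 [-0.899 -0.001  0.007  0.028  0.032  0.034  0.037]
  mean 0.4789 0.3137 0.47897183398248083 0.3152333805573685
scene pot [0.446 0.063 0.02 ] 878 [-0.9   -0.661  0.001  0.004  0.017  0.021  0.023]
top wheel [0.452 0.154 0.034] 457 [-0.     0.003  0.01   0.032  0.034  0.037  0.039]
  mean 0.4508 0.157 0.4506797897067122 0.1576903028958484
top block [0.594 0.019 0.048] 1421 [-0.     0.008  0.034  0.039  0.043  0.05   0.079]
   0.033 582 0.5956 0.0188 0.5286571595099843 0.6599112198404136 -0.05354166399363023 0.0651692838669876 0.041986474263696394
   0.0445 93 0.5948 0.0204 0.5388913283950607 0.657736725323256 -0.018453338636365085 0.05403268617740847 0.05285284940873214
   0.06 14 0.5937 0.0275 0.5885204698626294 0.598657330036799 0.021293535757800967 0.03215153932800896 0.08395367852781965
top tray [ 0.583 -0.305  0.02 ] 3692 [-0.     0.004  0.007  0.013  0.043  0.048  0.05 ]
top bare [0.477 0.315 0.034] 462 [-0.001  0.004  0.014  0.03   0.034  0.036  0.039]
  mean 0.4784 0.3182 0.4778376778333824 0.3185723250670059
top pot [0.446 0.063 0.02 ] 468 [-0.002  0.001  0.003  0.006  0.019  0.022  0.025]
```

```bash
python3 - <<'E'
import cv2,numpy as np
s=cv2.imread("pics/scene0.png");t=cv2.imread("pics/top0.png")
def z(i,x,y,w,h,k):return cv2.resize(i[y:y+h,x:x+w],None,fx=k,fy=k,interpolation=cv2.INTER_NEAREST)
a=z(s,242,190,50,50,8);b=z(t,240,172,35,50,8)
cv2.imwrite("pics/c.png",np.hstack([a,b]))
E
```

```text
(no output)
```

View pics/c.png

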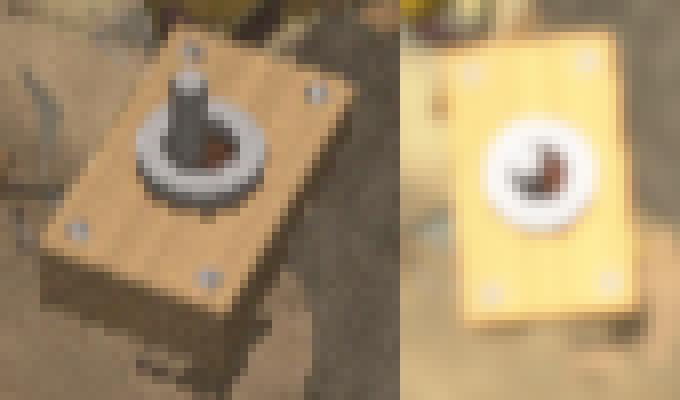

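```bash
python3 - <<'E'
from h import *
C={n:dict(np.load(f"pics/{n}0.npz")) for n in("scene","top")}
s,t=C["scene"],C["top"]
def proj(c,p):
    T=c["extrinsics"];q=T[:3,:3].T@(np.asarray(p)-T[:3,3]);return np.array([c["cx"]+c["fx"]*q[0]/q[2],c["cy"]+c["fy"]*q[1]/q[2]])
# collar outline by masks
hs=cv2.cvtColor(s["frame"],cv2.COLOR_BGR2HSV)
for n,c,(x0,y0,x1,y1) in(("scene",s,(255,196,278,218)),("top",t,(248,184,267,204))):
    h=cv2.cvtColor(c["frame"],cv2.COLOR_BGR2HSV)[y0:y1,x0:x1]
    thr=45 if n=="scene" else 60
    m=((h[...,1]<thr)&(h[...,2]>(120 if n=="scene" else 200))).astype(np.uint8)
    for r in m: print(''.join('.#'[v] for v in r))
    ct=max(cv2.findContours(m,cv2.RETR_EXTERNAL,cv2.CHAIN_APPROX_NONE)[0],key=len)
    e=cv2.fitEllipse(ct); e=((e[0][0]+x0,e[0][1]+y0),e[1],e[2])
    print(n,e,ray(c,*e[0],.048).round(4))
p=ray(s,265.1,199.5,.081);print("post scene",p); p=ray(t,254.5,191.25,.081);print("post top",p)
print("collar scene", [ray(s,266.6,v,.048).round(4).tolist() for v in (207,208,208.5)], "top",ray(t,257,193.1,.048))
for n,c in C.items():
    for ctr in((.594,.019,.048),):
        th=np.linspace(0,2*np.pi,100);P=np.array([proj(c,np.array(ctr)+[.025*np.cos(a),.025*np.sin(a),0]) for a in th]);print(n,P.min(0),P.max(0))
E
```

```text
..........##...........
.......................
.......................
.........###...........
.........####..........
..........##...........
.......................
.......#.....###.......
......##.....#####.....
.....###.......####....
....####........####...
....###..........###...
....###..........###...
....####.........###...
.....####......#####...
.....##############....
......############.....
........#########......
...........###.........
.......................
.......................
.......................
scene ((266.5280828475952, 207.9996919631958), (10.68499755859375, 14.300735473632812), 94.4614028930664) [0.5966 0.0191 0.048 ]
...................
...................
........##.........
......#######......
....###########....
....############...
...#######.#####...
...######...#####..
..#######....####..
..######.....####..
..####.......####..
..####......#####..
...####.....####...
...#############...
....###########....
.....#########.....
.......#####.......
...................
...................
...................
top ((257.06489086151123, 193.23219203948975), (13.65307331085205, 14.072626113891602), 75.45460510253906) [0.5964 0.0209 0.048 ]
post scene [0.59826303 0.02597983 0.081     ]
post top [0.59773175 0.03021292 0.081     ]
collar scene [[0.6004, 0.0209, 0.048], [0.5968, 0.0189, 0.048], [0.595, 0.018, 0.048]] top [0.5968956 0.0211762 0.048    ]
scene [257.97524694 202.54913673] [274.32746871 214.7367587 ]
top [250.77953073 187.17238859] [264.43420216 200.61146616]
```

```bash
python3 - <<'E'
from h import *
for n,b in(("scene",(190,210,220,242)),("top",(208,222,234,246))):
    c=dict(np.load(f"pics/{n}0.npz")); x0,y0,x1,y1=b
    W=cloud(c)[y0:y1,x0:x1]
    m=((W[...,2]>.012)).astype(np.uint8)
    v=cv2.cvtColor(c["frame"],cv2.COLOR_BGR2GRAY)[y0:y1,x0:x1]
    f=cv2.resize(c["frame"][y0:y1,x0:x1],None,fx=12,fy=12,interpolation=cv2.INTER_NEAREST); cv2.imwrite(f"pics/w_{n}.png",f)
    ct=max(cv2.findContours(m,cv2.RETR_EXTERNAL,cv2.CHAIN_APPROX_NONE)[0],key=len)
    mt=(W[...,2]>.029).astype(np.uint8); ct=max(cv2.findContours(mt,cv2.RETR_EXTERNAL,cv2.CHAIN_APPROX_NONE)[0],key=len)
    e=cv2.fitEllipse(ct); print(n,e,ray(c,e[0][0]+x0,e[0][1]+y0,.034).round(4))
    for r,q in zip(m+mt,v): print(''.join('.+#'[k] for k in r))
E
cd pics; python3 -c "
import cv2,numpy as np
a=cv2.imread('w_scene.png');b=cv2.imread('w_top.png');h=max(a.shape[0],b.shape[0])
p=lambda i:cv2.copyMakeBorder(i,0,h-i.shape[0],0,0,0)
cv2.imwrite('w.png',np.hstack([p(a),p(b)]))"
```

```text
scene ((13.844761848449707, 15.884181022644043), (14.54316520690918, 19.294307708740234), 84.46722412109375) [0.4502 0.1523 0.034 ]
..............................
..............................
..............................
..............................
..............................
..............................
..............................
..............................
..............#...............
..........##+#######..........
........######+#++###.........
.......##+###+########+.......
......#########+#+#####.......
.....###############+###......
.....#############+#####......
....+##########+###++###+.....
....#+##################+.....
....##########+##+#######.....
....+###########+#######+.....
....+#############+#####+.....
....+#+####.###########++.....
.....+##########+###+#+++.....
.....++#+#+####+##++++++......
.....++++#+######+++++++......
.....++++++++#+#+++++++.......
.......++++++++++++++.........
.......+++++++++++++..........
...........+++++++............
..............................
..............................
..............................
..............................
top ((12.12653923034668, 11.930011749267578), (15.597600936889648, 15.66983413696289), 175.0819549560547) [0.4503 0.157  0.034 ]
..........................
..........................
..........................
..........................
..........+#####..........
........#+####+###........
.......#####+####++.......
......###########+##......
.....#####+###+#####......
.....##+#########+##+.....
....+###+#+#####+####.....
....##+###+#.########.....
....###++##+..######+.....
....####+#########+##.....
....++####+#######++#.....
.....############+###.....
.....######++###+##+......
......##++#####+###+......
.......###+#####+#+.......
........+####+###+........
..........+###++..........
..........................
..........................
..........................
```

View pics/w.png

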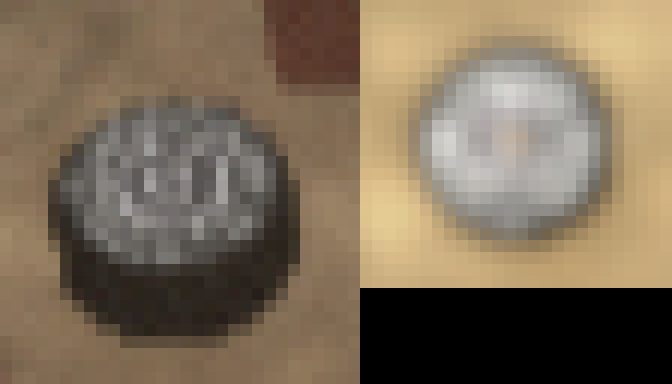

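```bash
cat >> h.py <<'E'
R=np.array([[0,0,-1.],[1,0,0],[0,-1,0]])
def st(msg=""):
    s=state(); print(msg,"t",round(s["clock"],2),"p",s["position"].round(4),"F",s["wrist_force"].round(1),"T",s["torque"].round(2),"w",round(s["grip_width"],4)); return s
E
python3 - <<'E'
from h import *
print(solve_ik([.4505,.155,.15],R))
move_to([.4505,.155,.12],R); st()
command_gripper(0.075); st()
move_linear([.4505,.155,.04],v=.12); st()
for z in(.034,.030,.027):
    move_linear([.4505,.155,z],v=.03); s=st()
    if abs(s["wrist_force"][2])>8: break
snap("scene","g1");
E
python3 - <<'E'
import cv2
i=cv2.imread('pics/g1.png')[150:290,130:330];cv2.imwrite('pics/g1z.png',cv2.resize(i,None,fx=4,fy=4,interpolation=2))
E
```

```text
[ 2.33616460e-01  3.64575661e-01  1.93217776e+00 -4.44089210e-16
  8.44839232e-01 -1.33717987e+00]
 t 1.9 p [0.4505 0.1556 0.1202] F [-0.4  0.  -0.9] T [-0.02 -0.03 -0.03] w 0.0853
 t 2.17 p [0.4504 0.1554 0.1201] F [-0.   0.2  0.4] T [ 0.01  0.02 -0.06] w 0.0748
 t 2.98 p [0.4509 0.1551 0.0405] F [-1.6 -0.  -0.6] T [-0.04 -0.04  0.08] w 0.0751
 t 3.33 p [0.4505 0.155  0.0341] F [-0.2 -0.   0.7] T [-0.02  0.02 -0.01] w 0.0748
 t 3.62 p [0.4503 0.155  0.0298] F [-0.   0.1 -0.5] T [-0.03 -0.01  0.08] w 0.0749
 t 3.87 p [0.4504 0.155  0.0268] F [-0.4  0.1 -0.4] T [-0.05  0.01 -0.04] w 0.0746
```

View pics/g1z.png

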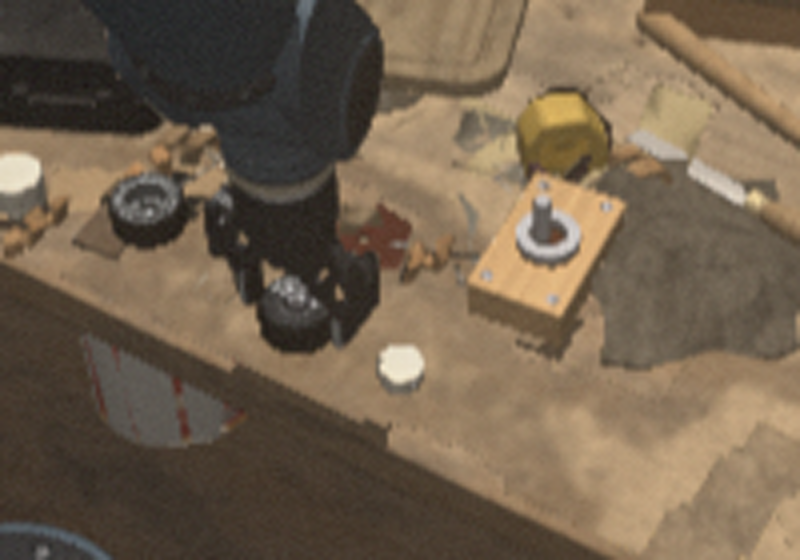

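The jaws stand either side of the wheel (zoom ~ (295,310)), clear of the small pot. Next: close and lift.

```bash
python3 - <<'E'
from h import *
command_gripper(0.05); st("closed")
move_linear([.4505,.155,.16],v=.15); st("lift")
# carry: wheel underside = TCP z - .027; go to short of the post so both visible
move_to([.597,.0259,.145],R); dwell(.3); st("over")
snap("scene","o1");snap("top","o1t")
i=cv2.imread('pics/o1.png')[130:240,200:340];cv2.imwrite('pics/o1z.png',cv2.resize(i,None,fx=5,fy=5,interpolation=0))
E
```

```text
closed t 4.21 p [0.4506 0.155  0.0276] F [-2.8 -0.9  9.5] T [-0.18  0.34 -0.01] w 0.0609
lift t 5.24 p [0.45   0.1549 0.1592] F [-0.8  1.  -2.3] T [ 0.01 -0.02  0.01] w 0.0609
over t 6.34 p [0.5968 0.0266 0.1453] F [-0.6 -0.1 -2.2] T [-0.01  0.04 -0.01] w 0.061
```

View pics/o1z.png

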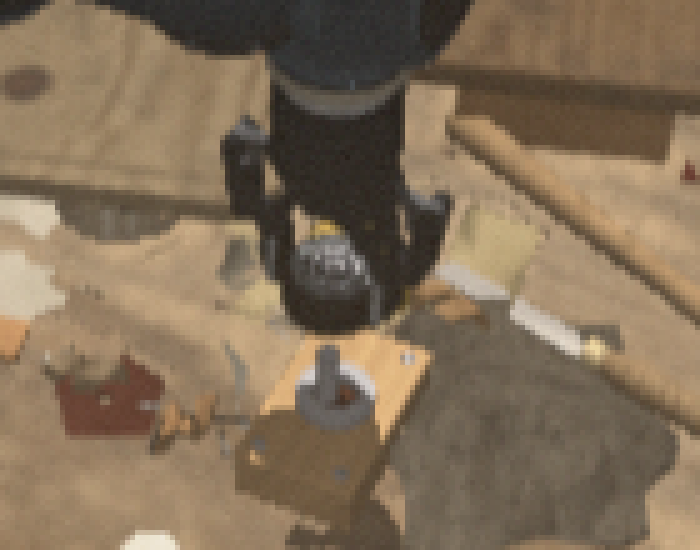

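```bash
cat >> h.py <<'E'
def proj(c,p):
    T=c["extrinsics"];q=(np.atleast_2d(p)-T[:3,3])@T[:3,:3];return np.stack([c["cx"]+c["fx"]*q[:,0]/q[:,2],c["cy"]+c["fy"]*q[:,1]/q[:,2]],-1)
def circ(x,y,z,r,n=72):
    a=np.linspace(0,2*np.pi,n);return np.stack([x+r*np.cos(a),y+r*np.sin(a),0*a+z],-1)
E
python3 - <<'E'
from h import *
c=dict(np.load('pics/o1.npz'))
f=c["frame"]
Z=8;x0,y0,w,h=245,170,50,55
g=cv2.resize(f[y0:y0+h,x0:x0+w],None,fx=Z,fy=Z,interpolation=0)
g2=g.copy()
def dr(P,col):
    p=((proj(c,P)-[x0,y0]+.5)*Z).astype(np.int32); cv2.polylines(g2,[p],False,col,1)
x,y,z=.5968,.0266,.1177
dr(circ(x,y,z,.031),(0,255,0)); dr(circ(x,y,z+.034,.031),(0,255,0))
dr(circ(.5977,.0259,.081,.0055),(0,0,255));dr(circ(.5965,.02,.048,.025),(0,0,255))
cv2.imwrite('pics/o1m.png',np.hstack([g,g2]))
c=dict(np.load('pics/o1t.npz'));f=c["frame"]
x0,y0,w,h=235,165,50,55
g=cv2.resize(f[y0:y0+h,x0:x0+w],None,fx=Z,fy=Z,interpolation=0);g2=g.copy()
dr(circ(x,y,z,.031),(0,255,0)); dr(circ(x,y,z+.034,.031),(0,255,0))
cv2.imwrite('pics/o1tm.png',np.hstack([g,g2]))
E
```

```text
(no output)
```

View pics/o1m.png

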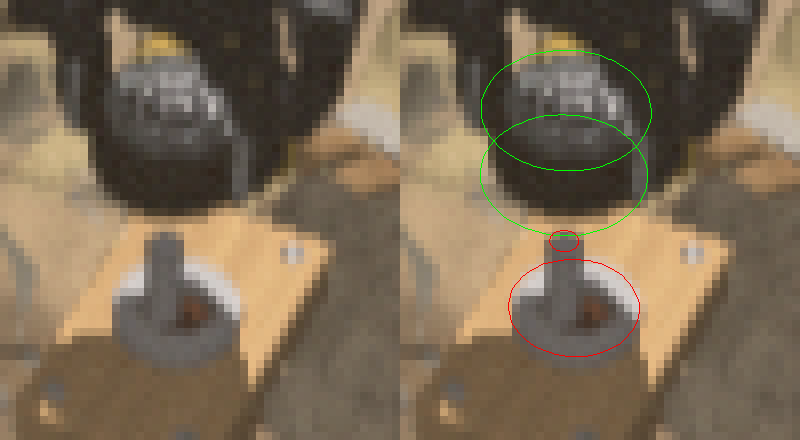

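View pics/o1tm.png

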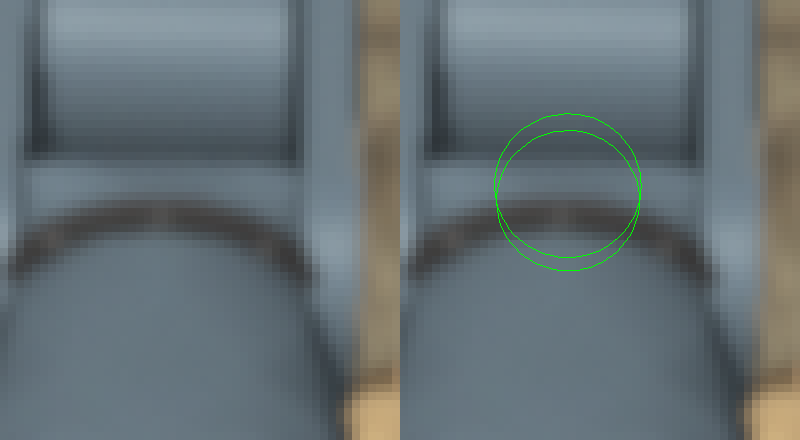

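```bash
python3 - <<'E'
from h import *
c=dict(np.load('pics/scene0.npz'))
for ctr in((.4505,.155),(.4505,.1525)):
    P=proj(c,np.vstack([circ(*ctr,0,.031),circ(*ctr,.034,.031)]));print(P.min(0)+.5,P.max(0)+.5)
print("obs ",190+50/12,210+95/12,190+300/12,210+345/12)
c=dict(np.load('pics/o1.npz'))
W=cloud(c)
m=np.zeros(W.shape[:2],bool);m[180:200,255:278]=1
V=W[182:200:2,256:276:3]
print((V*1000).round(0).astype(int)[...,2]);print((V*1000).round(0).astype(int)[...,0]);print((V*1000).round(0).astype(int)[...,1])
E
```

```text
[193.26332248 218.11551825] [214.60042807 241.15697027]
[193.95374123 218.42990747] [215.28917357 241.488333  ]
obs  194.16666666666666 217.91666666666666 215.0 238.75
[[142 150 153 150 150 152 184]
 [144 150 149 147 148 151 177]
 [147 148 152 151 148 151 168]
 [144 151 148 151 150 151 158]
 [129 142 149 149 146 149 153]
 [  3 140 142 145 144 143 140]
 [  5 128 133 132 133 134 134]
 [ -1   3 124 126 127 124   7]
 [  7   1  40  38  37  41  37]]
[[596 593 595 602 607 610 585]
 [587 586 592 598 601 603 584]
 [577 581 581 587 594 595 585]
 [573 572 579 580 585 589 587]
 [578 572 570 575 582 583 584]
 [677 567 569 571 576 582 588]
 [668 570 569 575 579 582 586]
 [665 666 570 573 577 583 687]
 [651 660 633 639 645 646 654]]
[[ 57  46  37  30  23  15  -7]
 [ 52  41  35  28  20  11  -8]
 [ 46  39  29  22  16   7  -8]
 [ 44  33  27  18  11   3  -7]
 [ 47  33  23  15   9   0  -9]
 [102  30  22  13   6  -1  -7]
 [ 96  32  22  15   7  -1  -9]
 [ 94  84  22  14   6  -1  40]
 [ 86  81  55  48  40  30  24]]
```

```bash
python3 - <<'E'
from h import *
for nm,r,c0,c1 in(('o1',range(190,199),250,282),('scene0',range(230,241),188,220)):
    c=dict(np.load(f'pics/{nm}.npz'));v=cv2.cvtColor(c["frame"],cv2.COLOR_BGR2GRAY)
    for k in r: print(k,v[k,c0:c1].tolist())
E
```

```text
190 [174, 181, 181, 172, 175, 175, 97, 47, 47, 41, 50, 47, 51, 46, 48, 47, 48, 48, 50, 50, 47, 50, 45, 52, 81, 88, 56, 47, 44, 49, 60, 86]
191 [173, 172, 174, 160, 163, 173, 133, 64, 45, 45, 48, 45, 43, 50, 49, 47, 52, 47, 47, 49, 45, 40, 43, 51, 89, 90, 57, 42, 49, 66, 82, 114]
192 [161, 156, 164, 155, 153, 161, 153, 79, 46, 42, 47, 51, 44, 45, 50, 44, 49, 49, 48, 47, 47, 47, 42, 47, 87, 86, 55, 50, 70, 119, 115, 121]
193 [156, 155, 157, 153, 149, 139, 131, 106, 62, 49, 46, 45, 50, 46, 48, 49, 48, 46, 47, 47, 47, 43, 47, 51, 89, 86, 66, 64, 121, 155, 131, 98]
194 [168, 168, 165, 141, 134, 135, 134, 123, 90, 62, 46, 46, 45, 47, 47, 45, 46, 43, 44, 41, 43, 46, 45, 54, 76, 89, 116, 111, 145, 134, 98, 87]
195 [166, 166, 163, 150, 151, 150, 149, 140, 127, 110, 86, 57, 53, 44, 45, 49, 45, 44, 48, 50, 48, 64, 78, 99, 91, 122, 155, 132, 121, 100, 86, 83]
196 [170, 163, 167, 163, 159, 154, 161, 160, 153, 153, 123, 104, 99, 66, 63, 63, 56, 56, 67, 77, 84, 123, 148, 162, 157, 160, 151, 119, 119, 86, 82, 79]
197 [171, 168, 167, 163, 165, 163, 169, 170, 164, 163, 144, 159, 155, 134, 129, 130, 12
[... 1207 characters left out ...]
, 35, 37, 33, 41, 49, 82, 112, 116, 114, 110, 110, 108, 112, 116]
237 [110, 108, 118, 119, 117, 119, 118, 116, 117, 109, 82, 77, 45, 41, 36, 42, 41, 42, 39, 42, 49, 78, 85, 107, 113, 111, 114, 111, 112, 113, 111, 111]
238 [108, 108, 106, 113, 115, 116, 118, 118, 115, 113, 111, 109, 78, 79, 80, 79, 80, 78, 75, 77, 86, 107, 111, 114, 112, 112, 113, 113, 118, 114, 111, 116]
239 [99, 106, 103, 109, 111, 117, 116, 113, 112, 113, 112, 108, 111, 109, 110, 110, 109, 108, 106, 104, 110, 108, 110, 113, 113, 114, 119, 119, 121, 119, 116, 113]
240 [99, 107, 97, 105, 109, 111, 112, 111, 108, 110, 109, 110, 108, 108, 109, 111, 110, 105, 103, 109, 110, 110, 109, 110, 115, 116, 125, 123, 122, 119, 115, 112]
```

```bash
cat >> h.py <<'E'
def guard(x,y,z0,z1,dz,lim,v=.02,lat=99,every=4):
    """step down; stop when |Fz-base| > lim"""
    z=z0;k=0
    b=np.array([-.5,0,-2.2])
    while z>z1+1e-6:
        z=max(z-dz,z1); move_linear([x,y,z],v=v); s=state(); f=s["wrist_force"]-b; k+=1
        if k%every==0 or f[2]>lim: print(round(s["clock"],2),"cmd",round(z,4),"p",s["position"].round(4),"dF",f.round(1),"T",s["torque"].round(2))
        if f[2]>lim or np.hypot(f[0],f[1])>lat:
            return z,f,False
    return z,f,True
E
python3 - <<'E'
from h import *
x,y=.598,.0278
move_linear([x,y,.113],v=.08); st()
print(guard(x,y,.113,.100,.001,5,lat=8,every=2))
E
```

```text
t 6.99 p [0.5979 0.0278 0.1126] F [ 0.4 -0.5 -2.8] T [ 0.04  0.03 -0.01] w 0.0608
7.49 cmd 0.111 p [0.598  0.0278 0.111 ] dF [-0.  -0.5  0.3] T [ 0.03  0.05 -0.01]
7.99 cmd 0.109 p [0.5979 0.0278 0.1089] dF [ 1.  -0.1  0.2] T [ 0.02  0.02 -0.01]
8.49 cmd 0.107 p [0.598  0.0277 0.1072] dF [-1.4 -0.4  4.6] T [-0.23  0.31  0.01]
8.74 cmd 0.106 p [0.5982 0.0277 0.1067] dF [-3.2 -1.1 10.1] T [-0.33  0.62 -0.02]
(0.106, array([-3.2244939 , -1.13456844, 10.11943181]), False)
```

```bash
python3 - <<'E'
from h import *
x,y=.5965,.0270
move_linear([.598,.0278,.109],v=.03)
move_linear([x,y,.109],v=.03); st()
print(guard(x,y,.109,.098,.001,5,lat=8,every=2))
E
```

```text
t 9.24 p [0.5963 0.027  0.1088] F [ 0.2  0.1 -2.5] T [ 0.02  0.04 -0.05] w 0.0608
9.74 cmd 0.107 p [0.5965 0.027  0.1069] dF [ 0.7 -0.4 -0.9] T [-0.05 -0.02 -0.03]
10.24 cmd 0.105 p [0.5963 0.027  0.1048] dF [-0.9  0.5  0.5] T [-0.    0.15  0.03]
10.74 cmd 0.103 p [0.5963 0.027  0.1029] dF [-1.3  0.2 -0.6] T [-0.    0.4  -0.02]
11.24 cmd 0.101 p [0.5963 0.027  0.1009] dF [-3.4  0.9  0.1] T [ 0.07  0.64 -0.  ]
11.74 cmd 0.099 p [0.5964 0.027  0.0989] dF [-4.5 -0.5  1. ] T [0.02 0.88 0.01]
(0.098, array([-4.57703945,  0.87878529,  1.38268934]), True)
```

```bash
python3 - <<'E'
from h import *
x,y=.5957,.0271
move_linear([x,y,.0975],v=.02); st()
print(guard(x,y,.0975,.092,.0015,6,lat=9,every=2))
E
```

```text
t 12.24 p [0.596  0.0271 0.0976] F [-1.5  0.2 -2.8] T [-0.05  0.28 -0.02] w 0.0608
12.74 cmd 0.0945 p [0.5959 0.0271 0.0945] dF [ 1.4  0.  -0. ] T [-0.01  0.04  0.07]
13.24 cmd 0.092 p [0.5957 0.0271 0.0919] dF [0.  0.2 0. ] T [-0.01  0.03 -0.  ]
(0.092, array([0.04405115, 0.15617103, 0.01156025]), True)
```

```bash
python3 - <<'E'
from h import *
x,y=.5957,.0271
print(guard(x,y,.092,.078,.0007,24,v=.01,lat=10,every=2))
E
```

```text
13.74 cmd 0.0906 p [0.5957 0.0271 0.0906] dF [ 1.1 -0.  -0.5] T [-0.01  0.01  0.02]
14.24 cmd 0.0892 p [0.5959 0.0271 0.0895] dF [-0.2  1.   4.8] T [ 0.    0.2  -0.06]
14.74 cmd 0.0878 p [0.5961 0.027  0.0886] dF [-2.4  0.2 11.2] T [-0.04  0.45 -0.05]
15.24 cmd 0.0864 p [0.5961 0.0271 0.0873] dF [-1.  -0.1 10.2] T [0.06 0.42 0.05]
15.74 cmd 0.085 p [0.5961 0.027  0.0859] dF [-2.6 -0.9 11.8] T [0.03 0.46 0.02]
16.24 cmd 0.0836 p [0.5961 0.0271 0.0845] dF [-1.7  0.1 10.9] T [ 0.    0.43 -0.  ]
16.74 cmd 0.0822 p [0.5961 0.0271 0.0831] dF [-2.   0.4 11. ] T [-0.04  0.46 -0.04]
17.24 cmd 0.0808 p [0.596  0.0271 0.0816] dF [-1.4 -0.   9.8] T [ 0.02  0.35 -0.01]
17.74 cmd 0.0794 p [0.596  0.0272 0.0801] dF [-2.4  0.6  9.3] T [ 0.13  0.37 -0.03]
18.24 cmd 0.078 p [0.5959 0.0271 0.0782] dF [1.2 0.4 3.1] T [0.03 0.06 0.01]
(0.078, array([1.23847146, 0.36346091, 3.08723783]), True)
```

```bash
python3 - <<'E'
from h import *
x,y=.5957,.0271
print(guard(x,y,.078,.070,.0005,12,v=.01,lat=10,every=1))
snap("scene","h1")
i=cv2.imread('pics/h1.png')[130:240,200:340];cv2.imwrite('pics/h1z.png',cv2.resize(i,None,fx=5,fy=5,interpolation=0))
E
```

```text
18.49 cmd 0.0775 p [0.5955 0.0271 0.0771] dF [ 1.8 -0.8 -0.4] T [-0.01 -0.05  0.02]
18.74 cmd 0.077 p [0.5955 0.0271 0.0768] dF [0.1 0.4 0.9] T [-0.03  0.04  0.04]
18.99 cmd 0.0765 p [0.5956 0.0271 0.0764] dF [ 0.5 -0.3 -0.2] T [ 0.03 -0.02  0.02]
19.24 cmd 0.076 p [0.5957 0.0271 0.076 ] dF [-0.1 -0.1  0.6] T [ 0.01 -0.04 -0.02]
19.49 cmd 0.0755 p [0.5958 0.0271 0.0756] dF [0.2 0.6 1.5] T [0.05 0.02 0.02]
19.74 cmd 0.075 p [0.5958 0.0271 0.0756] dF [-3.1  0.2  7.8] T [-0.01  0.42  0.02]
19.99 cmd 0.0745 p [0.5959 0.0271 0.0756] dF [-5.1 -0.  13.6] T [0.02 0.78 0.03]
(0.0745, array([-5.09909588, -0.03346326, 13.64637714]), False)
```

View pics/h1z.png

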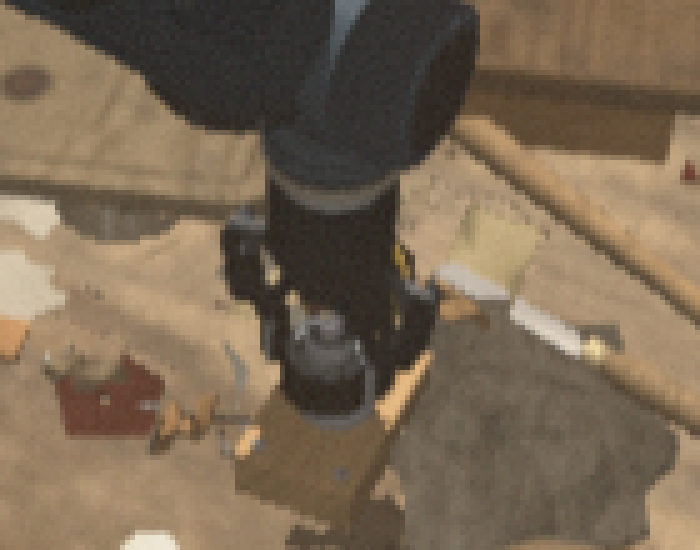

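```bash
python3 - <<'E'
from h import *
dwell(.3); st()
move_linear([.5957,.0271,.0750],v=.01); st()
command_gripper(0.078); st("open")
move_linear([.5957,.0271,.16],v=.1); st()
move_to([.50,.15,.25],R); st()
for n in("scene","top"):
    c=snap(n,"f"+n)
a=cv2.imread('pics/fscene.png')[185:235,240:295];b=cv2.imread('pics/ftop.png')[172:222,235:275]
cv2.imwrite('pics/f.png',cv2.resize(np.hstack([a,b]),None,fx=8,fy=8,interpolation=0))
E
```

```text
t 20.34 p [0.5958 0.0271 0.0756] F [-5.7 -0.4 11.5] T [ 0.03  0.78 -0.02] w 0.0608
 t 20.59 p [0.5958 0.0271 0.0756] F [-3.7  0.2  7.5] T [0.07 0.53 0.06] w 0.0608
open t 20.91 p [0.5957 0.0271 0.0749] F [ 0.6 -0.2 -0.5] T [-0.02  0.   -0.02] w 0.0781
 t 21.91 p [0.5954 0.0271 0.1593] F [0.5 0.2 0.2] T [-0.    0.03 -0.01] w 0.0779
 t 22.66 p [0.5004 0.1495 0.2493] F [ 0.8  0.2 -0.2] T [-0.04  0.    0.03] w 0.0783
```

View pics/f.png

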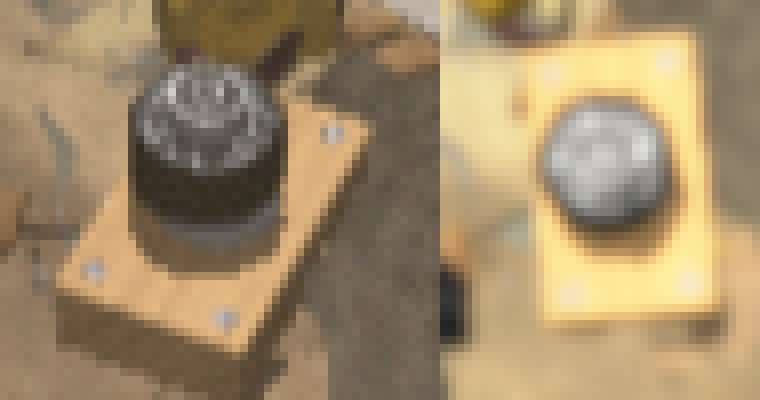

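The wheel sits on the collar and the bearing stands proud on it (left zoom ~(205,90)). Next: a guarded descent with a narrow jaw, to take the bearing.

```bash
python3 - <<'E'
from h import *
c=dict(np.load('pics/fscene.npz'));W=cloud(c)
for n in("fscene","ftop"):
    W=cloud(dict(np.load(f'pics/{n}.npz'))); m=(np.hypot(W[...,0]-.596,W[...,1]-.027)<.04)&(W[...,2]>.089)&(W[...,2]<.11)
    print(n,m.sum(),W[m].mean(0).round(4),np.median(W[m][:,2]).round(4))
    m=(np.hypot(W[...,0]-.596,W[...,1]-.027)<.04)&(W[...,2]>.075)&(W[...,2]<.086);print(W[m].mean(0).round(4),m.sum())
command_gripper(.038)
x,y=.5957,.0271
move_to([x,y,.15],R); st()
move_linear([x,y,.118],v=.06); st()
z=.118
b=state()["wrist_force"]
while z>.1025:
    z-=.001; move_linear([x,y,z],v=.015); s=state()
    if (s["wrist_force"]-b)[2]>3.5: print("touch"); break
st("end %.4f"%z)
snap("scene","b1")
i=cv2.imread('pics/b1.png')[150:240,220:320];cv2.imwrite('pics/b1z.png',cv2.resize(i,None,fx=7,fy=6,interpolation=0))
E
```

```text
fscene 69 [0.5955 0.024  0.094 ] 0.0939
[0.5914 0.0209 0.0798] 166
ftop 54 [0.5942 0.0277 0.0949] 0.0947
[0.5955 0.0274 0.0802] 163
 t 23.99 p [0.5956 0.0278 0.1507] F [0.3 0.1 0.5] T [-0.01 -0.02  0.03] w 0.038
 t 24.68 p [0.5958 0.0271 0.118 ] F [ 0.6 -0.2  0.7] T [ 0.01 -0.   -0.  ] w 0.0378
touch
end 0.1020 t 28.68 p [0.5958 0.0271 0.1028] F [-3.6 -0.7  8.4] T [0.01 0.59 0.01] w 0.0381
```

View pics/b1z.png

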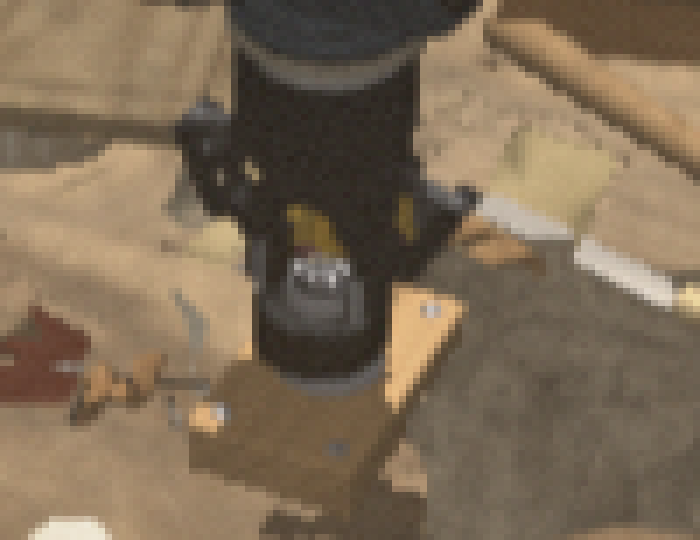

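```bash
python3 - <<'E'
from h import *
x,y=.5957,.0271
move_linear([x,y,.1058],v=.03); st("up")
command_gripper(.02); st("closed")
move_linear([x,y,.125],v=.04); st("lift")
move_linear([x,y,.19],v=.12)
snap("scene","l1")
i=cv2.imread('pics/l1.png')[130:240,220:320];cv2.imwrite('pics/l1z.png',cv2.resize(i,None,fx=5,fy=5,interpolation=0))
# tray
c=dict(np.load('pics/ftop.npz')); W=cloud(c)
x0,y0,x1,y1=315,160,375,232
i=c["frame"][y0:y1,x0:x1]; cv2.imwrite('pics/tray.png',cv2.resize(i,None,fx=8,fy=8,interpolation=0))
m=((W[...,2]>.034)&(W[...,2]<.056)); mm=np.zeros_like(m);mm[y0:y1,x0:x1]=m[y0:y1,x0:x1]
p=W[mm][:,:2]; p=p[(np.hypot(p[:,0]-.583,p[:,1]+.305)<.14)]
r=cv2.minAreaRect(p.astype(np.float32)*1000);print("rim rect",r)
E
```

```text
up t 29.0 p [0.5958 0.0271 0.106 ] F [ 0.8  1.4 -0.2] T [-0.   -0.02 -0.01] w 0.038
closed t 29.26 p [0.5958 0.0271 0.106 ] F [-2.  -0.6  5.8] T [ 0.02  0.23 -0.03] w 0.0272
lift t 29.89 p [0.5957 0.0271 0.125 ] F [ 0.6 -0.3 -1. ] T [ 0.06  0.02 -0.03] w 0.0268
rim rect ((586.7222900390625, -301.8814697265625), (190.17233276367188, 131.8303985595703), 7.549758434295654)
```

View pics/l1z.png

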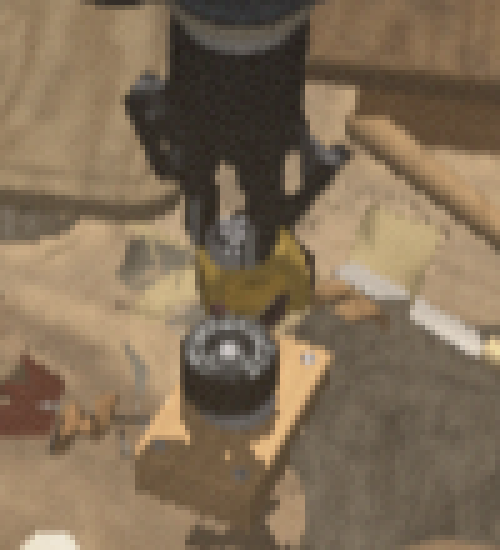

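View pics/tray.png

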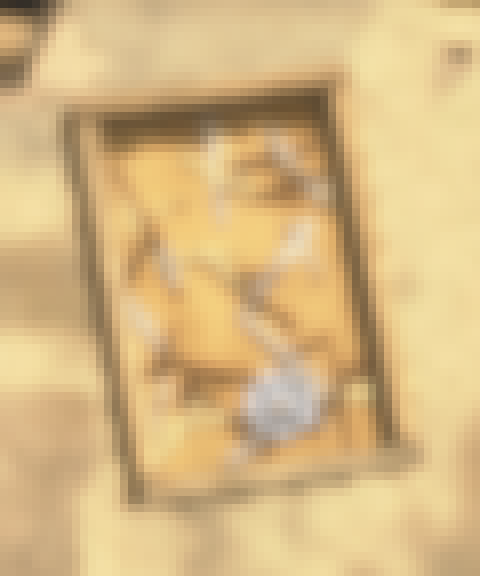

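```bash
python3 - <<'E'
from h import *
c=dict(np.load('pics/l1.npz'))
i=c["frame"][165:190,250:285];g=cv2.resize(i,None,fx=20,fy=20,interpolation=0)
W=cloud(c);print((W[170:186,258:276,2]*1000).round(0))
cv2.imwrite('pics/l1zz.png',g); st()
E
```

```text
[[206. 207. 205. 200. 200. 194.   2.  -2.   2.  -5.  -0. 225. 227. 229.
  229. 222. 220. 218.]
 [206. 205. 203. 204. 194. 191.   1.   0.   1.   3.   2. 222. 221. 222.
  224. 221. 223. 223.]
 [198. 200. 199. 194. 195. 186.   1.  -2.  -5.   2.  26. 219. 219. 216.
  221. 220. 218. 215.]
 [195. 197. 194. 188. 189. 180.  nan  -3.  32.  23.  29. 214. 216. 216.
  218. 214. 214. 219.]
 [191. 191. 193. 186. 185. 177. 178. 175. 176. 178. 177. 201. 210. 215.
  215. 212. 211. 219.]
 [185. 187. 185. 184. 176. 179. 176. 177. 175. 177. 175. 203. 204. 210.
  211. 204. 203. 198.]
 [187. 187. 182. 179. 176. 176. 180. 176. 177. 178. 181. 197. 203. 198.
  199. 200. 192. 191.]
 [178. 179. 180. 177. 178. 176. 180. 173. 174. 172. 181. 196. 200. 196.
  198. 197. 192. 188.]
 [174. 177. 173. 174. 177. 179. 176. 176. 175. 173. 178. 190. 198. 189.
  189. 197. 190. 184.]
 [170. 167. 173. 172. 177. 182. 173. 175. 180. 176. 179. 186. 189. 189.
  191. 188. 179. 178.]
 [  1.  44.  47. 172. 176. 175. 177. 179. 174. 178. 181. 182. 189. 188.
  182. 188. 178.  63.]
 [  1.  43.  46. 161. 173. 174. 177. 170. 172. 177. 184. 180. 187. 180.
  184. 184.  63.  60.]
 [  9.  38.  43.  50. 166. 171. 171. 170. 173. 170. 178. 175. 178. 175.
  178.  59.  58.  60.]
 [  8.  36.  48.  45.  52. 163. 167. 166. 171. 168. 170. 173. 175. 168.
   55.  52.  59.  55.]
 [ 10.  32.  46.  42.  55.  55.  56.  53.  53.  52.  53.  51.  52.  50.
   48.  49.  49.  47.]
 [ 10.  20.  42.  45.  45.  48.  50.  48.  50.  52.  49.  49.  44.  48.
   48.  49.  46.  48.]]
 t 30.63 p [0.5952 0.0271 0.189 ] F [-0.1 -0.1 -0.6] T [0.01 0.   0.02] w 0.0273
```

View pics/l1zz.png

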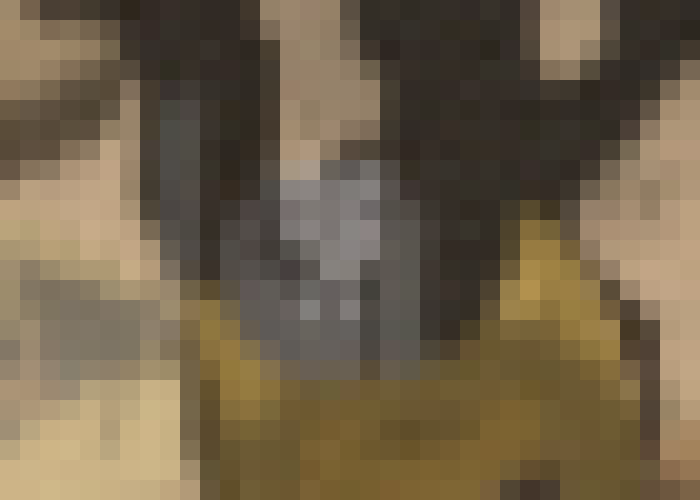

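```bash
python3 - <<'E'
from h import *
c=dict(np.load('pics/ftop.npz'));print("old",ray(c,350.1,209.9,.02))
x,y=.606,-.302
move_to([.596,.027,.2],R)
move_to([x,y,.18],R); st()
move_linear([x,y,.06],v=.12); st()
snap("scene","t1")
i=cv2.imread('pics/t1.png')[190:310,310:430];cv2.imwrite('pics/t1z.png',cv2.resize(i,None,fx=5,fy=5,interpolation=0))
E
```

```text
old [ 0.53446789 -0.32279889  0.02      ]
 t 32.13 p [ 0.6064 -0.3007  0.1801] F [ 0.  -0.6 -0.4] T [ 0.03 -0.02 -0.01] w 0.0269
 t 33.28 p [ 0.6065 -0.3023  0.0609] F [-0.4  0.1 -0.7] T [ 0.02 -0.05 -0.01] w 0.027
```

View pics/t1z.png

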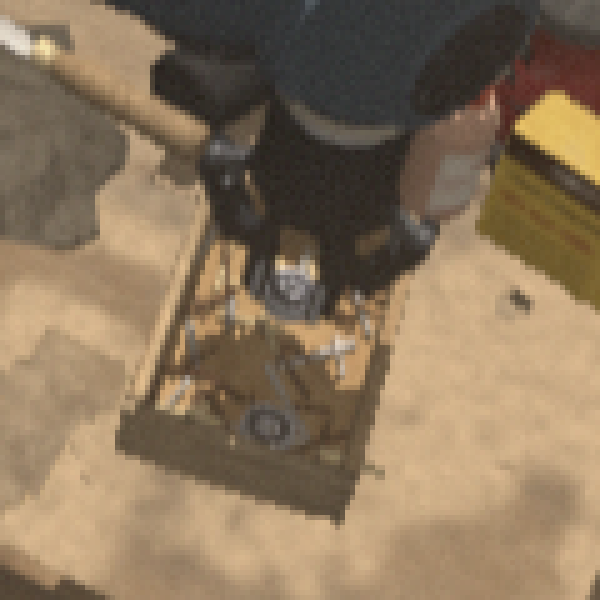

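```bash
python3 - <<'E'
from h import *
x,y=.606,-.302
move_linear([x,y,.040],v=.06); st()
z=.040;b=np.array([-.3,0,-.7])
while z>.027:
    z-=.001; move_linear([x,y,z],v=.015); s=state(); f=s["wrist_force"]-b
    if f[2]>3.5 or np.hypot(*f[:2])>6: print("touch"); break
st("end %.4f"%z)
E
```

```text
t 33.82 p [ 0.6058 -0.3019  0.0395] F [ 1.  -0.3 -0.3] T [ 0.01 -0.04  0.05] w 0.0272
touch
end 0.0300 t 36.32 p [ 0.6062 -0.3021  0.0311] F [-4.1  2.1 10.6] T [0.33 0.68 0.06] w 0.0272
```

```bash
python3 - <<'E'
from h import *
x,y=.606,-.302
move_linear([x,y,.0308],v=.01); st()
command_gripper(.045); st("open")
move_linear([x,y,.12],v=.08); st()
move_to([.5,-.12,.28],R); dwell(.3); st()
for n in("scene","top"): snap(n,"z"+n)
a=cv2.imread('pics/zscene.png')[160:300,150:400];b=cv2.imread('pics/ztop.png')[150:250,150:380]
cv2.imwrite('pics/za.png',cv2.resize(a,None,fx=3.2,fy=3.2,interpolation=2))
cv2.imwrite('pics/zb.png',cv2.resize(b,None,fx=3.4,fy=3.4,interpolation=2))
for n,(cx,cy) in(("zscene",(.606,-.302)),("ztop",(.606,-.302))):
    W=cloud(dict(np.load(f'pics/{n}.npz')))
    m=(np.hypot(W[...,0]-cx,W[...,1]-cy)<.022)&(W[...,2]>.0135)&(W[...,2]<.04);q=W[m]
    A=np.c_[q[:,:2]-q[:,:2].mean(0),np.ones(len(q))];co=np.linalg.lstsq(A,q[:,2],rcond=None)[0]
    print(n,"bearing",m.sum(),q.mean(0).round(4),"slope",co[:2].round(3))
    m=(np.hypot(W[...,0]-.596,W[...,1]-.026)<.04)&(W[...,2]>.073)&(W[...,2]<.092);q=W[m];print("wheel",m.sum(),q.mean(0).round(4),np.median(q[:,2]).round(4))
E
```

```text
t 36.57 p [ 0.6061 -0.3021  0.0312] F [-1.1  1.   6.4] T [ 0.15  0.28 -0.04] w 0.0273
open t 36.88 p [ 0.6059 -0.302   0.0305] F [0.1 0.2 0.6] T [-0.06  0.01 -0.03] w 0.0452
 t 38.15 p [ 0.6058 -0.3019  0.1194] F [ 0.9  0.4 -0.5] T [0.02 0.02 0.03] w 0.0448
 t 39.48 p [ 0.5001 -0.1204  0.2794] F [0.4 0.9 0.2] T [-0.01  0.    0.02] w 0.0451
zscene bearing 80 [ 0.6054 -0.3038  0.0189] slope [-0.006 -0.058]
wheel 225 [0.5954 0.0232 0.0791] 0.079
ztop bearing 0 [nan nan nan] slope [0. 0.]
wheel 186 [0.5946 0.0274 0.0802] 0.0802<stdin>:14: RuntimeWarning: Mean of empty slice.
  ret = um.true_divide(
<stdin>:15: RuntimeWarning: Mean of empty slice.
```

View pics/za.png

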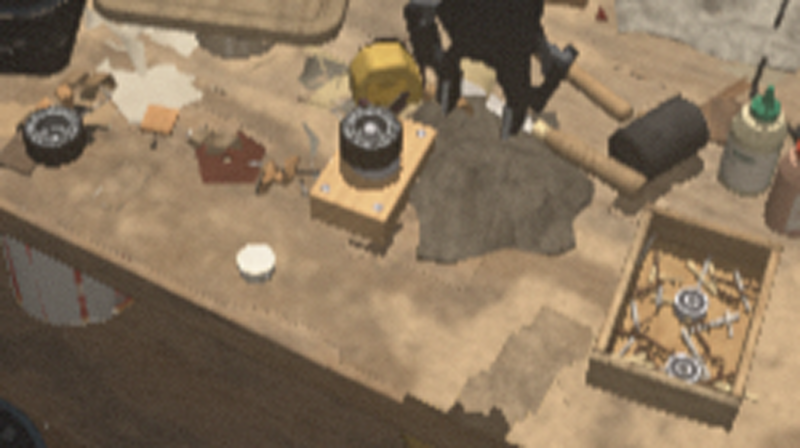

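View pics/zb.png

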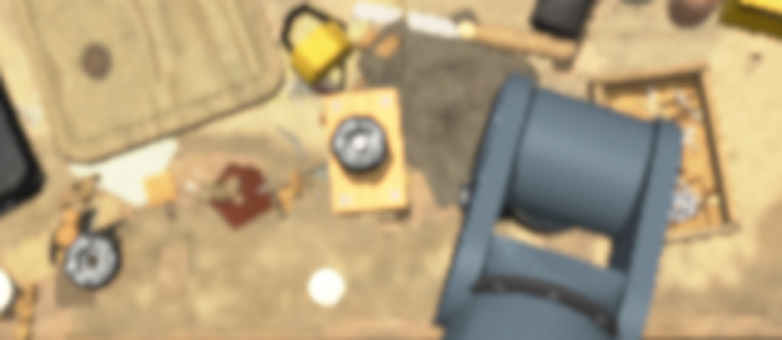

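```bash
python3 - <<'E'
from h import *
st(); print(hand_in())
E
```

```text
t 39.58 p [ 0.5001 -0.1202  0.2797] F [-0.1 -0.2  0.9] T [0.03 0.02 0.03] w 0.0451
the job is handed in; nothing more can be done
None
```

The bearing is out of the wheel and lies flat in the tray, and the wheel is left home on the block. I handed the job in at 39.6 s; no verdict is reported.

- **Finding the bore:** The first try touched the post tip at about 10 N. The force and moment pointed toward the bore, so I lifted, shifted about 1.7 mm, and the post went in. I shifted about 0.8 mm more to take off the side load.
- **Pressing home:** Pushing the bearing up took about 11 N. I stopped when the wheel met the collar firmly, at about 14 N on the wrist sensor against the 40 N limit.
- **Moving the bearing:** I took the bearing off the post by its rim and set it on the tray floor with about 11 N of contact. It is about 75 mm from the old bearing.

**Last checks:**
- **Bearing:** In the scene view its top is at z ≈ 0.019 m with a tilt of about 0.06 rad, so it is lying flat on the floor near the tray's middle.
- **Wheel:** Its height reads 79–80 mm in both views, the same as just after pressing, and the post tip shows in the empty seat.
- **Bystanders:** The bare wheel, small pot and tape measure look unmoved by eye; I did not measure them.

**What disagreed or failed:**
- The two cameras differ by 2–4 mm in y. I relied on comparing things within one view and on feel.
- The final top view could not confirm the bearing, because the arm hid it. That check rests on the scene camera and the contact force.
- The gripper read 27 mm on the 30 mm bearing. The depth image showed it level in the jaws, so I carried on.

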